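# Code-lock the kitchen blade box and pin its bolt

### The job

Lock up the blade box: turn its three dials one at a time, from the robot's left to its right, to the code 4-2-3, each pointer squarely at the place with that many pips. Only with the code set, slide the bolt to the robot's left until it is fully home in the keeper, then take the pin from its wooden stand, drop it through the keeper and the bolt until its collar rests on the keeper, and let go. Leave the dials on the code and do not disturb the bowl, grater or jar.

Things in the scene. Friction and masses are not known exactly. Their poses are not given: they have to be found in the camera images.
- lockbox: White blade box fixed to the worktop, 220 (x) x 370 (y) x 85 mm high; origin: centre of its underside; x away from the robot, y to its left. On the flat top: nearer the robot three black dials in a row along y (x -55 mm; y +45 left, -47 middle, -139 right); on the far side (x +50) a steel bolt sliding along y, with a bridge-shaped keeper at its left end. The lid is shut and stays so.
- keeper_hole (a point): Centre of the mouth of the vertical 14 mm through hole in the keeper, at the keeper's top face (box frame x 50, y 115, z 111 mm). The keeper is a steel bridge 56 (x) x 50 (y) mm, its top plate 6 mm thick; under it runs the bolt, and 20 mm below the plate's underside is the deck.
- bolt (a joint): Slide of the bolt along the box's +y (to the robot's left), in m: starts at 0 to 0.015, end stop at 0.05 = fully home. Only at home does its 14 mm hole lie under the keeper's hole. Friction about 2.5 N; it stays where it is left.
- bolt_grip (a point): Where to grip or push the bolt's upright handle post, on its axis: 16 mm in diameter (18 mm head), standing 36 mm above the bolt plate (30 mm wide, 6 mm thick, its top 101 mm over the worktop). This point is 24 mm above the plate, 12 mm below the post's top, and moves with the bolt.
- bolt_hole (a point): Centre of the bolt's 14 mm pin hole, at the plate's top face; 115 mm to the box's +y of the handle. Moves with the bolt.
- pin_grip (a point): Where to grip the retaining pin: on its axis, 47 mm above its tip, 13 mm below the top of its head.
- pin: Loose steel retaining pin, 60 g, 60 mm tall, upright in its stand. Origin at the tip (underside of the shaft), z up along the pin. Shaft 10 mm in diameter and 22 mm long with a chamfered tip, then a collar 26 mm in diameter and 4 mm thick, then a cylindrical head 18 mm in diameter and 34 mm tall.
- pin_tip (a point): Centre of the pin's lower end (same point as the pin's origin).
- pin_stand: Fixed light wooden stand 60 x 60 x 40 mm high, on the robot's right, origin at the centre of its underside, with a 14 mm vertical hole at its centre in which the pin stands, its collar on the stand's top.
- bowl: Bystander: blue ceramic bowl, 170 mm across, 70 mm high; origin at the centre of its underside.
- grater: Bystander: steel box grater 75 x 100 mm, 226 mm high with its handle; origin at the centre of its underside.
- jar: Bystander: glass jar with steel cap, 70 mm in diameter, 100 mm high; origin at the centre of its underside.
- dial_left (a joint): Angle of the left dial, rad, clockwise from above, range -0.4 to 3.2. Around it five places marked by 1 to 5 pips, clockwise: number n at (n-1) x 0.7, so 4 is 2.1. At value q the pointer (nose and white line) has heading 1.4 - q, counterclockwise from the box's +x (number 3 points away from the robot). Turns smoothly, no clicks, friction 0.06 N m; stays where left.
- dial_left_grip (a point): Grip point of the left dial, on its vertical axis, 119 mm over the worktop. The dial is a disc 44 mm in diameter whose top is 95 mm over the worktop, with an upright grip bar on it, 42 mm long (along the pointer), 14 mm thick, top 129 mm over the worktop. Neighbouring dials are 92 mm apart.
- dial_middle (a joint): Angle of the middle dial, rad, clockwise from above, range -0.4 to 3.2. Around it five places marked by 1 to 5 pips, clockwise: number n at (n-1) x 0.7, so 2 is 0.7. At value q the pointer (nose and white line) has heading 1.4 - q, counterclockwise from the box's +x (number 3 points away from the robot). Turns smoothly, no clicks, friction 0.06 N m; stays where left.
- dial_middle_grip (a point): Grip point of the middle dial, on its vertical axis, 119 mm over the worktop. The dial is a disc 44 mm in diameter whose top is 95 mm over the worktop, with an upright grip bar on it, 42 mm long (along the pointer), 14 mm thick, top 129 mm over the worktop. Neighbouring dials are 92 mm apart.
- dial_right (a joint): Angle of the right dial, rad, clockwise from above, range -0.4 to 3.2. Around it five places marked by 1 to 5 pips, clockwise: number n at (n-1) x 0.7, so 3 is 1.4. At value q the pointer (nose and white line) has heading 1.4 - q, counterclockwise from the box's +x (number 3 points away from the robot). Turns smoothly, no clicks, friction 0.06 N m; stays where left.
- dial_right_grip (a point): Grip point of the right dial, on its vertical axis, 119 mm over the worktop. The dial is a disc 44 mm in diameter whose top is 95 mm over the worktop, with an upright grip bar on it, 42 mm long (along the pointer), 14 mm thick, top 129 mm over the worktop. Neighbouring dials are 92 mm apart.

How it is judged:
By the outcome, as a careful person would: the job done as asked, in the order asked, and still so for the second after the job is handed in, with the robot touching nothing.
It also fails if it takes over 72 s, if anything falls off the work surface, if the arm or the gripper's body presses on something with over 40 N, if the wrist force passes 120 N, or if a joint passes its speed limit or range.

### The arm

A 6-joint arm with a two-finger parallel gripper is mounted at the origin on the work surface. World frame = base frame: x ahead of the robot, y to its left, z up, the work surface at z = 0. Lengths are in m, angles in rad, forces in N, time in s.
With the tool pointing down it reaches from about 0.3 to 0.775 m from the base axis. Payload 14.6 kg.
Tool frame: the origin (TCP) lies at the centre of the arm's flange, where the gripper is bolted on; the fingertips stand 199 mm ahead of it and the grasp point (between the pads) lies ctrl.tcp_to_grasp ahead of it (ctrl.tcp_to_grasp is the distance from the TCP to the grasp point, in m); z points along the fingers, y is the line along which they close (so a half turn about z gives the same grasp; the last joint's range is limited). The gripper opens to 94 mm and grips with 3 to 60 N. Pads are 16 mm wide; open, the fingers measure 119 mm over their backs; the gripper's body (75 mm by 177 mm) begins 78 mm behind the grasp point.
Start: joints at [1.209, 0.3, 1.521, -0, 1.321, -0.067], TCP at [0.16, 0.526, 0.405] pointing down, gripper open.
Joint ranges: [-3.03, 3.03], [-0.79, 2.21], [0.23, 2.52], [-1.04, 4.18], [0, 3.07], [-2.55, 2.55]. Speed limits (rad/s): [2.22, 2.22, 2.57, 3.14, 3.14, 3.14].

### API

Orientations are given as [roll, pitch, yaw] about the fixed x, y, z axes, in that order (R = Rz(yaw) Ry(pitch) Rx(roll)).
In Python, from station import ctrl gives the robot as it stands. The module is installed in compiled form; this text tells all that it offers.
- The arm moves only by the shell command python3 -m jog 'ROWS' [OPENING] [FORCE]. ROWS is JSON, a list of rows, each a list of 6 numbers: the shift along the tool's x, y, z in cm, then the turn, a rotation vector about the tool's x, y, z in rad. In form: [[tx, ty, tz, ax, ay, az], ...]. A call has 1 to 8 rows; each row is the pose to reach, as a shift and turn from the pose commanded when the call began, along the tool's axes at that moment; what a row does not reach only later rows make up. A row lasts 1/10 s, in which the tool goes at most 50 mm and 8.59 degrees, less where a joint would pass 70% of its speed; a pose out of reach is approached as far as the arm can. A call with a gripper value outside its range is refused whole. OPENING is the opening in per cent of the stroke, from 0 (shut) to 100 (fully open), set as the call begins (- or left out, the last holds). The fingers move at their own pace and stop on an object; FORCE is the grip in N (left out, the last holds). Time passes only in rows, so rows that repeat a pose let the fingers close. It gives the time, the measured TCP pose, the force, the opening and the grip force at its end, in the units of the state.
- ctrl.get_obs(): the state, without advancing time (a new reading comes with each control period).
- ctrl.camera(name): name is "scene" or "side" or "wrist"; returns a dict with "img" (420x560x3 uint8, blue, green, red), "intrinsics" (3x3 intrinsics, pixels), "R" (3x3) and "t" (3): a world point X has camera coordinates R X + t. Camera axes: x right, y down, z forward; pixel columns grow to the right and rows downward; lengths in m; the calibration is good to about 2 mm. A picture is of the moment at which its call begins. There is no depth.
- ctrl.hand_in(): hands the job in; it is judged then, once.
The state is a dict: "time_s": time; "qpos": joint angles; "joint_vel": joint speeds; "tau": joint torques, N m; "ee_pos": TCP position; "eef_rot": TCP orientation; "force": force on the tool from outside, world axes, zero at the start; "moment": the same for the moment, N m; "grip_width": finger opening in m; "grip_force": force on a finger pad.
Only numpy, scipy, OpenCV 4.12 (cv2) and the standard library are available. Lean on these libraries where they do the work, as an engineer would, in place of code of your own. Each camera call takes 0.05 s, during which the arm holds its last target. There are 200 camera calls.

## Working session

There is one attempt and no reset: what is moved stays moved. The work goes in short steps, Python scripts to look and compute and a shell command to move; the robot and the scene stay as the last step left them, time stands still between calls to the robot, and variables do not carry over. Pictures are saved under pics/ and viewed, at most 10 in all, crops included, and the job is handed in when it is done.

```bash
mkdir -p pics; python3 - <<'E'
from station import ctrl
import cv2,numpy as np
o=ctrl.get_obs();print(o['time_s'],o['ee_pos'],o['eef_rot'],ctrl.tcp_to_grasp,o['grip_width'])
for n in("scene","side","wrist"):
    c=ctrl.camera(n);cv2.imwrite(f"pics/{n}0.png",c["img"]);np.savez(f"pics/{n}0.npz",K=c["intrinsics"],R=c["R"],t=c["t"]);print(n,c["intrinsics"][0],-np.array(c["R"]).T@c["t"])
E
```

```text
0.0 [0.15979477 0.52623668 0.40406197] [-3.14038425e+00 -7.78726072e-05  2.84678743e+00] 0.1804 0.09385693966957037
scene [393.51780788   0.         282.54431509] [ 1.02212722 -0.43371912  0.82593734]
side [539.85700156   0.         277.56929085] [0.07874655 0.92574556 1.33762685]
wrist [334.33909054   0.         276.38088896] [0.0904361  0.54850281 0.3843258 ]
```

View pics/scene0.png

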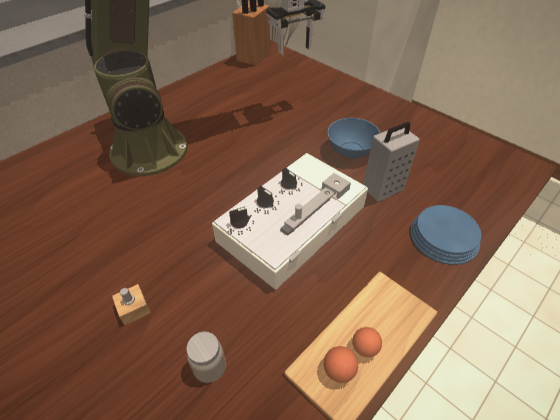

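View pics/side0.png

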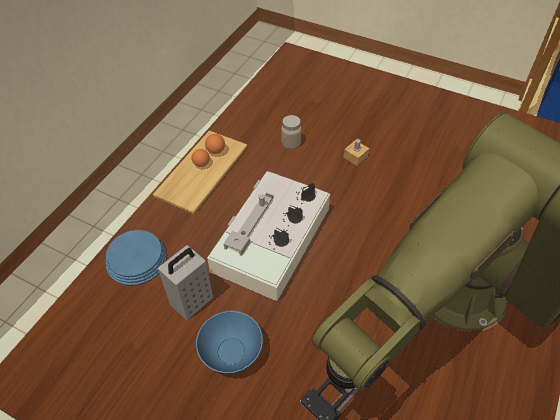

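The scene view shows the box with its top corners at about (309,155), (214,224), (277,262) and (367,186). The stand and pin are at (130,300) and (127,293). In the side view the box corners are at (278,288), (209,256), (266,173) and (330,192), and the stand top is at (357,148). I'll fit the box pose from these.

```bash
cat > h.py <<'E'
import numpy as np,cv2
from scipy.optimize import least_squares
from scipy.spatial.transform import Rotation as Ro
def load(n): d=np.load(f"pics/{n}.npz");return d["K"],d["R"],d["t"]
def proj(c,X):
    K,R,t=c;x=(np.atleast_2d(X)@R.T+t)@K.T;return x[:,:2]/x[:,2:]
def box(p,B):
    B=np.atleast_2d(B).astype(float);c,s=np.cos(p[2]),np.sin(p[2])
    return np.c_[p[0]+c*B[:,0]-s*B[:,1],p[1]+s*B[:,0]+c*B[:,1],B[:,2]]
def ray(c,uv,z):
    K,R,t=c;d=R.T@np.linalg.solve(K,[*uv,1]);o=-R.T@t;return o+d*(z-o[2])/d[2]
def snap(n,name):
    from station import ctrl
    c=ctrl.camera(n);cv2.imwrite(f"pics/{name}.png",c["img"]);np.savez(f"pics/{name}.npz",K=c["intrinsics"],R=c["R"],t=c["t"]);return c["img"]
E
python3 - <<'E'
from h import *
S,D=load("scene0"),load("side0")
C=[[-.11,.185,.085],[-.11,-.185,.085],[.11,-.185,.085],[.11,.185,.085]]
a=np.array([(309,155),(214,224),(277,262),(367,186)]);b=np.array([(278,288),(330,192),(266,173),(209,256)])
f=lambda p:np.r_[(proj(S,box(p,C))-a).ravel(),(proj(D,box(p,C))-b).ravel()]
r=least_squares(f,[.55,0,0],loss='soft_l1');print(r.x,r.fun.reshape(-1,2).round(1).tolist())
print("stand",ray(S,(130,293),.04),ray(D,(357,148),.04))
print("pin top",ray(S,(125.5,290),.078),ray(D,(358,142),.078))
print("post",ray(S,(298,207),.137),ray(D,(263,196),.137)); p=r.x
print(box(p,[[-.055,.045,.129],[-.055,-.047,.129],[-.055,-.139,.129],[.05,0,.137]]))
i=cv2.imread("pics/scene0.png")[145:290,205:375];j=cv2.imread("pics/side0.png")[165:300,200:335]
i=cv2.resize(i,(400,341),interpolation=2);j=cv2.resize(j,(400,400),interpolation=2);o=np.zeros((400,800,3),np.uint8);o[:341,:400]=i;o[:,400:]=j;cv2.imwrite("pics/crop0.png",o)
E
```

```text
[0.55486083 0.09548501 0.03690555] [[-3.4, -5.1], [-2.9, -3.4], [-0.4, 8.1], [1.4, -1.6], [-0.5, -0.7], [0.0, 0.0], [-0.4, -3.3], [-2.8, 1.9]]
stand [ 0.45339193 -0.33896767  0.04      ] [ 0.4649871  -0.35153636  0.04      ]
pin top [ 0.46732479 -0.34627901  0.078     ] [ 0.46155793 -0.34179825  0.078     ]
post [0.60786188 0.05375238 0.137     ] [0.60348449 0.05205076 0.137     ]
[[ 0.49823791  0.13842503  0.129     ]
 [ 0.50163245  0.04648767  0.129     ]
 [ 0.50502699 -0.04544968  0.129     ]
 [ 0.60482678  0.09732987  0.137     ]]
```

View pics/crop0.png

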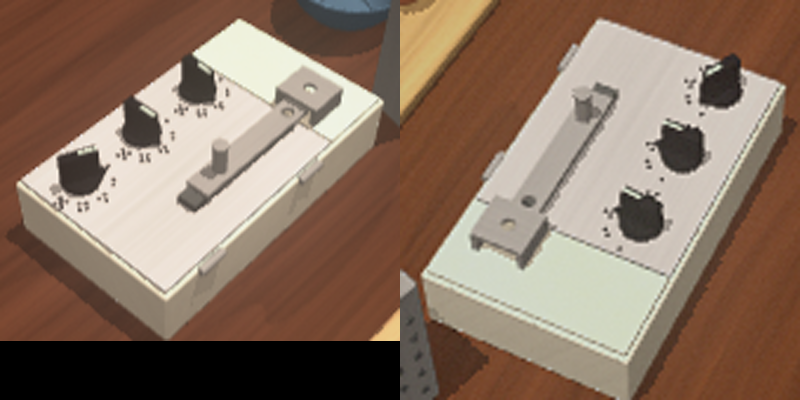

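```bash
cat >> h.py <<'E'
def delta(x,y,z,yaw):
    "TCP target (tool down) -> row in tool axes"
    from station import ctrl
    o=ctrl.get_obs();R=Ro.from_euler('xyz',o["eef_rot"]);T=Ro.from_euler('xyz',[np.pi,0,yaw])
    s=R.inv().apply(np.array([x,y,z])-o["ee_pos"])*100;a=(R.inv()*T).as_rotvec()
    print("t",o["time_s"],"row",[round(v,2) for v in s],[round(v,3) for v in a],"|s|",np.linalg.norm(s).round(1),"q6",o["qpos"][5].round(2),"ee",np.round(o["ee_pos"],4))
E
python3 - <<'E'
from h import *
S,D=load("scene0"),load("side0")
C=[[-.11,.185,.085],[-.11,-.185,.085],[.11,-.185,.085],[.11,.185,.085],[.05,.115,.111]]
a=np.array([(306.1,152.7),(212.6,222.8),(276,269.5),(366.9,188.3),(337.2,182.4)]);b=np.array([(277.3,284.8),(329.9,193.7),(267.5,171.4),(208.4,256.8),(236.4,240.6)])
f=lambda p:np.r_[(proj(S,box(p,C))-a).ravel(),(proj(D,box(p,C))-b).ravel()]
r=least_squares(f,[.55,0,0],loss='soft_l1');print(r.x,r.fun.reshape(-1,2).round(1).tolist())
print("post",ray(S,(298.5,205.8),.137),ray(D,(261.4,195.7),.137)); p=r.x
print(box(p,[[-.055,.045,.129],[-.055,-.047,.129],[-.055,-.139,.129],[.05,0,.137],[.05,.115,.11]]))
print("grater",ray(S,(398,128),.226),ray(D,(183,258),.226))
print("wrist z axis",load("wrist0")[1])
delta(.59,.08,.43,np.pi)
E
```

```text
[0.55664843 0.0925794  0.03087642] [[-0.3, -2.0], [-2.1, -1.5], [-0.3, 1.7], [1.6, -2.7], [-1.2, -0.8], [-0.4, 1.4], [0.2, -2.2], [-1.6, -2.5], [-2.4, -0.2], [-0.0, -0.4]]
post [0.60609139 0.05748007 0.137     ] [0.60818894 0.05318229 0.137     ]
[[ 0.50028542  0.13586002  0.129     ]
 [ 0.5031256   0.04390387  0.129     ]
 [ 0.50596578 -0.04805228  0.129     ]
 [ 0.60662459  0.09412298  0.137     ]
 [ 0.60307437  0.20906817  0.11      ]]
grater [0.66060911 0.36960089 0.226     ] [0.64374336 0.38324552 0.226     ]
wrist z axis [[ 0.29073683  0.95680223 -0.00126399]
 [ 0.92613168 -0.28108489  0.25153806]
 [ 0.24031689 -0.074302   -0.96784658]]
t 0.15 row [np.float64(-54.13), np.float64(-30.2), np.float64(-2.55)] [np.float64(-0.001), np.float64(-0.0), np.float64(-0.295)] |s| 62.0 q6 -0.07 ee [0.1598 0.5262 0.4042]
```

```bash
python3 -m jog '[[-50.3,-31.4,-2.5,0,0,-0.295],[-50.3,-31.4,-2.5,0,0,-0.295],[-50.3,-31.4,-2.5,0,0,-0.295],[-50.3,-31.4,-2.5,0,0,-0.295],[-50.3,-31.4,-2.5,0,0,-0.295],[-50.3,-31.4,-2.5,0,0,-0.295],[-50.3,-31.4,-2.5,0,0,-0.295],[-50.3,-31.4,-2.5,0,0,-0.295]]' 40; python3 -c "
from h import *
delta(.55,.08,.43,np.pi)"
```

```text
time_s: 0.95
ee_pos: [0.419, 0.2289, 0.4213]
eef_rot: [3.142, 0.0, -3.141]
force: [1.0, 1.1, -0.3]
grip_width: 0.038
grip_force: 0.0
t 0.95 row [np.float64(-13.1), np.float64(-14.89), np.float64(-0.86)] [np.float64(0.0), np.float64(0.0), np.float64(0.0)] |s| 19.8 q6 -1.15 ee [0.419  0.2289 0.4213]
```

```bash
python3 -m jog '[[-13,-15,-1,0,0,0],[-13,-15,-1,0,0,0],[-13,-15,-1,0,0,0],[-13,-15,-1,0,0,0],[-13,-15,-1,0,0,0],[-13,-15,-1,0,0,0],[-13,-15,-1,0,0,0]]'; python3 -c "
from h import *
i=snap('wrist','w1');cv2.imwrite('pics/w1b.png',cv2.resize(i,(800,600),interpolation=2))"
```

```text
time_s: 1.65
ee_pos: [0.5476, 0.0815, 0.4311]
eef_rot: [3.142, -0.0, -3.141]
force: [-0.8, 0.8, -0.1]
grip_width: 0.0375
grip_force: 0.0
```

View pics/w1b.png

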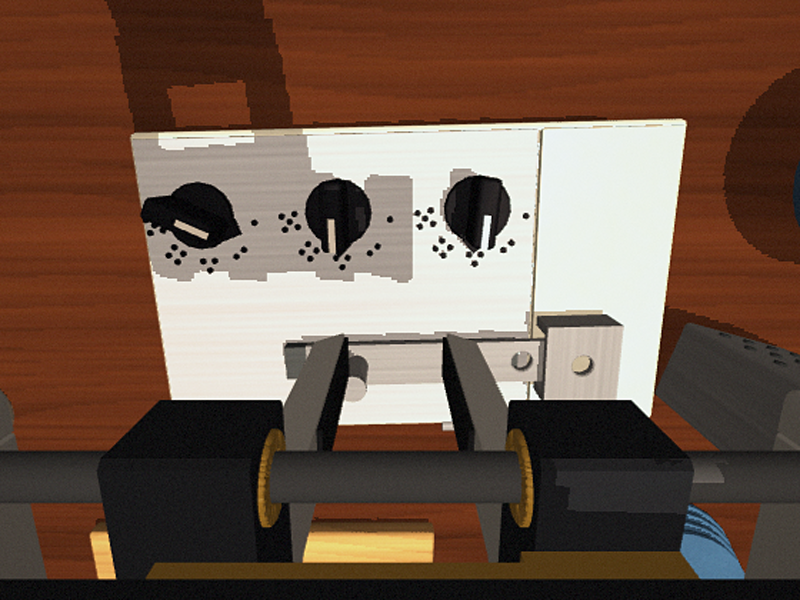

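The wrist view (up in the image is toward the robot) shows the dials at (478,210), (338,215) and (200,215). The white lines run (488,216)→(485,250), (331,221)→(333,254) and (176,222)→(208,236). The keeper hole is at (583,364) and the bolt hole at (521,360).

```bash
python3 - <<'E'
from h import *
W,S,D=load("w1"),load("scene0"),load("side0");k=560/800
C=[[-.11,.185,.085],[-.11,-.185,.085],[.11,-.185,.085],[.11,.185,.085],[.05,.115,.111]]
a=np.array([(306.1,152.7),(212.6,222.8),(276,269.5),(366.9,188.3),(337.2,182.4)]);b=np.array([(277.3,284.8),(329.9,193.7),(267.5,171.4),(208.4,256.8),(236.4,240.6)])
CW=np.array([C[0],C[1],C[4]]);w=np.array([(686,122),(132,135),(583,364)])*k
f=lambda p:np.r_[(proj(W,box(p,CW))-w).ravel(),.3*(proj(S,box(p,C))-a).ravel(),.3*(proj(D,box(p,C))-b).ravel()]
r=least_squares(f,[.55,.09,.03]);p=r.x;print(p,r.fun[:6].round(1));np.save("p.npy",p)
g=box(p,[[-.055,.045,.129],[-.055,-.047,.129],[-.055,-.139,.129]]);print("dials",g.round(4))
for n,u,v in(("L",(488,216),(485,250)),("M",(331,221),(333,254)),("R",(176,222),(208,236))):
    A,B=ray(W,np.array(u)*k,.129),ray(W,np.array(v)*k,.129);print(n,A.round(4),B.round(4),"world heading",np.arctan2(*(B-A)[1::-1]))
q=ray(W,np.array((521,360))*k,.101);print("bolt hole",q, "keeper",box(p,[.05,.115,.111]))
print("disc proj",(proj(W,box(p,[[-.055,.045,.095],[-.055,-.047,.095],[-.055,-.139,.095]]))/k).round())
E
```

```text
[0.55956597 0.09379471 0.02694907] [ 5.9 -1.6 -6.1  0.3 -0.   3.2]
dials [[ 0.5034  0.1373  0.129 ]
 [ 0.5059  0.0453  0.129 ]
 [ 0.5083 -0.0466  0.129 ]]
L [0.5022 0.1372 0.129 ] [0.5223 0.1364 0.129 ] world heading -0.03921937709604109
M [0.5052 0.045  0.129 ] [0.5248 0.0456 0.129 ] world heading 0.028104442793156513
R [ 0.5058 -0.0462  0.129 ] [ 0.5141 -0.0282  0.129 ] world heading 1.141779090162244
bolt hole [0.60437057 0.17051038 0.101     ] keeper [[0.60644905 0.21010025 0.111     ]]
disc proj [[478. 213.]
 [338. 217.]
 [199. 220.]]
```

```bash
python3 -m jog '[[4.6,5.8,4,0,0,0.03],[4.6,5.8,6,0,0,0.03],[4.6,5.8,8,0,0,0.03],[4.6,5.8,11,0,0,0.03],[4.6,5.8,13.2,0,0,0.03],[4.6,5.8,13.2,0,0,0.03],[4.6,5.8,13.2,0,0,0.03]]' 40 20; python3 -c "
from h import *
delta(.503,.1373,.2994,np.pi-.03)"
```

```text
time_s: 2.4
ee_pos: [0.5019, 0.1394, 0.3001]
eef_rot: [3.141, 0.0, 3.113]
force: [0.3, -1.0, 0.9]
grip_width: 0.0377
grip_force: 0.0
t 2.4 row [np.float64(-0.11), np.float64(-0.21), np.float64(0.07)] [np.float64(0.0), np.float64(0.0), np.float64(0.001)] |s| 0.2 q6 -1.34 ee [0.5019 0.1394 0.3001]
```

```bash
python3 -m jog '[[-0.1,-0.2,0,0,0,0],[-0.1,-0.2,0,0,0,0],[-0.1,-0.2,0,0,0,0],[-0.1,-0.2,0,0,0,0],[-0.1,-0.2,0,0,0,0],[-0.1,-0.2,0,0,0,0]]' 0 20;  python3 -c "
from h import *
delta(.503,.1373,.2994,np.pi-.675)"
```

```text
time_s: 3.0
ee_pos: [0.5033, 0.136, 0.3]
eef_rot: [-3.14, 0.001, 3.112]
force: [0.5, -8.9, 5.4]
grip_width: 0.0142
grip_force: 20.0
t 3.0 row [np.float64(0.04), np.float64(0.13), np.float64(0.06)] [np.float64(-0.001), np.float64(0.002), np.float64(0.645)] |s| 0.1 q6 -1.35 ee [0.5033 0.136  0.3   ]
```

```bash
python3 -m jog '[[0,-0.1,0,0,0,0.12],[0,-0.1,0,0,0,0.25],[0,-0.1,0,0,0,0.37],[0,-0.1,0,0,0,0.48],[0,-0.1,0,0,0,0.58],[0,-0.1,0,0,0,0.645],[0,-0.1,0,0,0,0.645],[0,-0.1,0,0,0,0.645]]';  python3 -c "
from h import *
delta(.503,.1373,.2994,np.pi-.675)"
```

```text
time_s: 3.8
ee_pos: [0.5031, 0.1346, 0.3]
eef_rot: [-3.139, 0.002, 2.466]
force: [-5.1, -15.4, 9.4]
grip_width: 0.0136
grip_force: 20.0
t 3.8 row [np.float64(0.18), np.float64(0.21), np.float64(0.06)] [np.float64(-0.003), np.float64(0.002), np.float64(-0.0)] |s| 0.3 q6 -0.7 ee [0.5031 0.1346 0.3   ]
```

```bash
python3 -m jog '[[0,0,0,0,0,0],[0,0,0,0,0,0],[0,0,0,0,0,0],[0,0,-2,0,0,0],[0,0,-6,0,0,0],[0,0,-6,0,0,0],[0,0,-6,0,0,0]]' 40;  python3 -c "
from h import *
delta(.5055,.045,.36,np.pi+.03)"
```

```text
time_s: 4.5
ee_pos: [0.503, 0.1358, 0.3596]
eef_rot: [3.14, 0.001, 2.467]
force: [-0.2, -1.2, 0.2]
grip_width: 0.0377
grip_force: 0.0
t 4.5 row [np.float64(-5.87), np.float64(-6.94), np.float64(-0.04)] [np.float64(0.001), np.float64(0.001), np.float64(-0.705)] |s| 9.1 q6 -0.7 ee [0.503  0.1358 0.3596]
```

```bash
python3 -m jog '[[-6,-7.1,0,0,0,-0.705],[-6,-7.1,0,0,0,-0.705],[-6,-7.1,0,0,0,-0.705],[-6,-7.1,0,0,0,-0.705],[-6,-7.1,0,0,0,-0.705],[-6,-7.1,3,0,0,-0.705],[-6,-7.1,6,0,0,-0.705],[-6,-7.1,6,0,0,-0.705]]' 40; python3 -m jog '[[0,0,0,0,0,0],[0,0,0,0,0,0],[0,0,0,0,0,0],[0,0,0,0,0,0],[0,0,0,0,0,0]]' 0 20;  python3 -c "
from h import *
delta(.5055,.043,.2994,np.pi+.725)"
```

```text
time_s: 5.3
ee_pos: [0.5052, 0.0428, 0.2961]
eef_rot: [3.141, -0.003, -3.111]
force: [-0.4, -0.5, 0.7]
grip_width: 0.0379
grip_force: 0.0
time_s: 5.8
ee_pos: [0.5054, 0.0433, 0.2992]
eef_rot: [3.14, -0.0, -3.111]
force: [-0.1, 6.3, -1.0]
grip_width: 0.0138
grip_force: 20.0
t 5.8 row [np.float64(-0.01), np.float64(-0.03), np.float64(-0.02)] [np.float64(0.001), np.float64(0.0), np.float64(-0.695)] |s| 0.0 q6 -1.59 ee [0.5054 0.0433 0.2992]
```

```bash
python3 -m jog '[[0,0.1,0,0,0,-0.12],[0,0.1,0,0,0,-0.25],[0,0.1,0,0,0,-0.37],[0,0.1,0,0,0,-0.5],[0,0.1,0,0,0,-0.62],[0,0.1,0,0,0,-0.695],[0,0.1,0,0,0,-0.695],[0,0.1,0,0,0,-0.695]]';python3 -m jog '[[0,0,0,0,0,0],[0,0,0,0,0,0],[0,0,0,0,0,0],[0,0,-2,0,0,0],[0,0,-6,0,0,0],[0,0,-6,0,0,0],[0,0,-6,0,0,0]]' 40;  python3 -c "
from h import *
delta(.5075,-.048,.36,np.pi-2)
delta(.5075,-.048,.36,1.141)"
```

```text
time_s: 6.6
ee_pos: [0.5051, 0.0447, 0.2992]
eef_rot: [3.139, 0.0, -2.416]
force: [-4.9, 10.1, 1.6]
grip_width: 0.0138
grip_force: 20.0
time_s: 7.3
ee_pos: [0.5054, 0.0437, 0.3596]
eef_rot: [-3.141, 0.001, -2.417]
force: [-1.1, -0.0, -0.9]
grip_width: 0.0376
grip_force: 0.0
t 7.3 row [np.float64(5.93), np.float64(-7.0), np.float64(-0.04)] [np.float64(0.001), np.float64(0.002), np.float64(2.725)] |s| 9.2 q6 -2.28 ee [0.5054 0.0437 0.3596]
t 7.3 row [np.float64(5.93), np.float64(-7.0), np.float64(-0.04)] [np.float64(0.001), np.float64(0.002), np.float64(2.726)] |s| 9.2 q6 -2.28 ee [0.5054 0.0437 0.3596]
```

```bash
python3 -m jog '[[5.9,-7,0,0,0,0.15],[5.9,-7,0,0,0,0.3],[5.9,-7,0,0,0,0.45],[5.9,-7,0,0,0,0.6],[5.9,-7,0,0,0,0.75],[5.9,-7,0,0,0,0.9],[5.9,-7,0,0,0,1.05],[5.9,-7,0,0,0,1.2]]' >/dev/null;python3 -m jog '[[0,0,0,0,0,0.15],[0,0,0,0,0,0.3],[0,0,0,0,0,0.45],[0,0,0,0,0,0.6],[0,0,0,0,0,0.75],[0,0,0,0,0,0.9],[0,0,0,0,0,1.05],[0,0,0,0,0,1.2]]';  python3 -c "
from h import *
delta(.5075,-.048,.2994,1.141)"
```

```text
time_s: 8.9
ee_pos: [0.5076, -0.0478, 0.3578]
eef_rot: [-3.139, -0.0, 1.46]
force: [0.2, -1.0, -1.3]
grip_width: 0.0377
grip_force: 0.0
t 8.9 row [np.float64(-0.03), np.float64(0.0), np.float64(5.84)] [np.float64(-0.002), np.float64(0.0), np.float64(0.319)] |s| 5.8 q6 -0.06 ee [ 0.5076 -0.0478  0.3578]
```

```bash
python3 -m jog '[[0,0,0,0,0,0.15],[0,0,0,0,0,0.3],[0,0,2,0,0,0.319],[0,0,5,0,0,0.319],[0,0,6,0,0,0.319],[0,0,6,0,0,0.319]]' 40; python3 -m jog '[[0,0,0,0,0,0],[0,0,0,0,0,0],[0,0,0,0,0,0],[0,0,0,0,0,0],[0,0,0,0,0,0]]' 0 20;  python3 -c "
from h import *
delta(.5075,-.048,.2994,.025)"
```

```text
time_s: 9.5
ee_pos: [0.5075, -0.0477, 0.2975]
eef_rot: [-3.138, 0.001, 1.148]
force: [0.3, 1.1, 0.1]
grip_width: 0.0375
grip_force: 0.0
time_s: 10.0
ee_pos: [0.5069, -0.0472, 0.3]
eef_rot: [-3.137, 0.0, 1.148]
force: [-16.5, 7.2, 13.8]
grip_width: 0.0138
grip_force: 20.0
t 10.0 row [np.float64(-0.05), np.float64(0.09), np.float64(0.05)] [np.float64(-0.004), np.float64(0.003), np.float64(1.123)] |s| 0.1 q6 0.26 ee [ 0.5069 -0.0472  0.3   ]
```

```bash
python3 -m jog '[[0,-0.15,0,0,0,0.15],[0,-0.15,0,0,0,0.3],[0,-0.15,0,0,0,0.45],[0,-0.15,0,0,0,0.6],[0,-0.15,0,0,0,0.75],[0,-0.15,0,0,0,0.9],[0,-0.15,0,0,0,1.04],[0,-0.15,0,0,0,1.123]]';python3 -m jog '[[0,0,0,0,0,0],[0,0,0,0,0,0]]'; python3 -m jog '[[0,0,0,0,0,0],[0,0,0,0,0,0],[0,0,0,0,0,0],[0,0,-2,0,0,0],[0,0,-6,0,0,0],[0,0,-9,0,0,0],[0,0,-9,0,0,0]]' 40;  python3 -c "
from h import *
delta(.47,.04,.45,.025)"
```

```text
time_s: 10.8
ee_pos: [0.5066, -0.0478, 0.3001]
eef_rot: [3.139, -0.002, 0.019]
force: [0.6, -9.0, -0.3]
grip_width: 0.0139
grip_force: 20.0
time_s: 11.0
ee_pos: [0.5066, -0.0478, 0.3001]
eef_rot: [3.14, -0.002, 0.024]
force: [1.2, -8.2, -0.6]
grip_width: 0.0137
grip_force: 20.0
time_s: 11.7
ee_pos: [0.5066, -0.047, 0.3933]
eef_rot: [3.14, -0.007, 0.025]
force: [-0.3, 0.1, 0.3]
grip_width: 0.0376
grip_force: 0.0
t 11.7 row [np.float64(-3.4), np.float64(-8.78), np.float64(-5.7)] [np.float64(0.001), np.float64(-0.007), np.float64(0.0)] |s| 11.0 q6 1.38 ee [ 0.5066 -0.047   0.3933]
```

```bash
python3 -m jog '[[-5.6,-8.8,-5.7,0,0.007,0],[-5.6,-8.8,-5.7,0,0.007,0],[-5.6,-8.8,-5.7,0,0.007,0],[-5.6,-8.8,-5.7,0,0.007,0],[-5.6,-8.8,-5.7,0,0.007,0],[-5.6,-8.8,-5.7,0,0.007,0]]'; python3 -c "
from h import *
i=snap('wrist','w2');cv2.imwrite('pics/w2b.png',cv2.resize(i,(800,600),interpolation=2))"
```

```text
time_s: 12.3
ee_pos: [0.4487, 0.0388, 0.4451]
eef_rot: [3.142, -0.005, 0.024]
force: [-0.3, -0.4, -0.1]
grip_width: 0.0376
grip_force: 0.0
```

View pics/w2b.png

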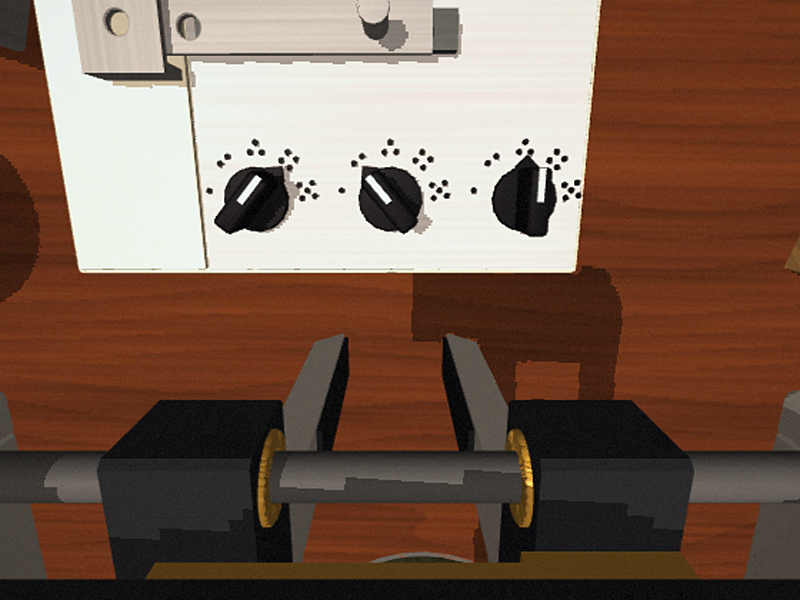

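All three pointers sit on the code: left at 4, middle at 2, right at 3. The white lines are (240,203)→(263,176), (388,202)→(368,177) and (541,202)→(541,168). The keeper hole is at (118,22), the bolt hole at (189,27) and the post head at about (374,8).

```bash
python3 - <<'E'
from h import *
W=load("w2");k=560/800;r=lambda u,z:ray(W,np.array(u)*k,z)
A,B=r((80,271),.085),r((577,271),.085);d=A-B;y=np.arctan2(-d[0],d[1]);print("edge",A,B,"yaw",y,np.linalg.norm(d))
K=r((118,22),.111);H=r((189,27),.101);print("keeper",K,"bolthole",H,"y gap",(K-H)[1],"post",r((374,6),.137))
for n,u,v,t in(("L",(240,203),(263,176),-.7),("M",(388,202),(368,177),.7),("R",(541,202),(541,168),0)):
    a,b=r(u,.129),r(v,.129);print(n,a.round(4),"box heading err",np.arctan2(*(b-a)[1::-1])-y-t)
delta(.6,.02,.3,.025)
E
```

```text
edge [0.44588935 0.26891174 0.085     ] [ 0.45450513 -0.0926609   0.085     ] yaw 0.023824109440503206 0.3616752712006085
keeper [0.60374775 0.20804872 0.111     ] bolthole [0.60460342 0.17005993 0.101     ] y gap 0.03798879122389304 post [0.60815792 0.054921   0.137     ]
L [0.5007 0.1358 0.129 ] box heading err -0.05693198586742432
M [0.5034 0.0453 0.129 ] box heading err -0.01975778758200586
R [ 0.5057 -0.0482  0.129 ] box heading err 0.07547159828443165
t 12.35 row [np.float64(15.0), np.float64(2.24), np.float64(14.59)] [np.float64(0.0), np.float64(-0.005), np.float64(-0.001)] |s| 21.0 q6 1.55 ee [0.4487 0.0388 0.4452]
```

```bash
python3 - <<'E'
from h import *
W=load("w2");g=cv2.cvtColor(cv2.imread("pics/w2.png"),6);y=.0238
for n,(cx,cy),t in(("L",(176,132.5),-.7),("M",(264.5,132.5),.7),("R",(378.7,129.5),0)):
    x0,y0=int(cx-13),int(cy-14);w=g[y0:y0+28,x0:x0+26]
    nl,lab,st,ce=cv2.connectedComponentsWithStats((w>130).astype(np.uint8))
    i=1+np.argmin(np.linalg.norm(ce[1:]+[x0-cx,y0-cy],axis=1))
    P=np.argwhere(lab==i)[:,::-1]+[x0,y0];X=np.array([ray(W,p,.129) for p in P])[:,:2]
    m=X.mean(0);v=np.linalg.svd(X-m)[2][0];v*=np.sign(v[0]);print(n,len(P),P.mean(0),m,"err",np.arctan2(v[1],v[0])-y-t)
# right edge of box
b=cv2.imread("pics/w2.png").astype(int);rows=range(30,180,10)
X=np.array([ray(W,(max(c for c in range(380,440) if b[r,c,0]>120)+.5,r),.085)[:2] for r in rows]);f=np.polyfit(X[:,0],X[:,1],1);print("box right edge heading",np.arctan(f[0]),np.std(X[:,1]-np.polyval(f,X[:,0])))
E
```

```text
L 113 [173.91150442 132.43362832] [0.50906452 0.1302478 ] err -0.004142867446674803
M 124 [264.47580645 132.15322581] [0.51117816 0.05165034] err -0.004425823165063569
R 120 [378.79166667 129.45833333] [ 0.51581234 -0.04728466] err 0.00615940078436477
box right edge heading 0.02914160660153463 0.0002431930466439083
```

```bash
python3 -m jog '[[5,-1.2,2,0,0.005,0],[10,-1.2,4,0,0.005,0],[14,-1.2,5,0,0.005,0],[15.9,-1.2,6,0,0.005,0],[15.9,-1.2,7,0,0.005,0],[15.9,-1.2,11,0,0.005,0],[15.9,-1.2,14,0,0.005,0],[15.9,-1.2,14,0,0.005,0]]' 45; python3 -c "
from h import *
delta(.607,.055,.3054,.025)"
```

```text
time_s: 13.15
ee_pos: [0.6071, 0.0548, 0.3036]
eef_rot: [3.142, -0.006, 0.024]
force: [-0.6, 0.9, 0.5]
grip_width: 0.0422
grip_force: 0.0
t 13.15 row [np.float64(-0.01), np.float64(-0.02), np.float64(-0.18)] [np.float64(0.0), np.float64(-0.006), np.float64(-0.001)] |s| 0.2 q6 1.58 ee [0.6071 0.0548 0.3036]
```

```bash
python3 -m jog '[[0,0,0,0,0,0],[0,0,0,0,0,0],[0,0,0,0,0,0],[0,0,0,0,0,0],[0,0,0,0,0,0]]' 0 30;python3 -m jog '[[0,-0.7,0,0,0,0],[0,-1.4,0,0,0,0],[0,-2.1,0,0,0,0],[0,-2.8,0,0,0,0],[0,-3.4,0,0,0,0],[0,-3.6,0,0,0,0],[0,-3.7,0,0,0,0],[0,-3.7,0,0,0,0]]'
```

```text
time_s: 13.65
ee_pos: [0.6079, 0.0554, 0.3085]
eef_rot: [3.141, -0.014, 0.025]
force: [-1.1, -1.5, 7.3]
grip_width: 0.0162
grip_force: 30.0
time_s: 14.45
ee_pos: [0.607, 0.0926, 0.3086]
eef_rot: [3.142, -0.014, 0.025]
force: [-2.7, -0.5, 6.9]
grip_width: 0.0163
grip_force: 30.0
```

```bash
python3 -m jog '[[0,-0.15,0,0,0,0],[0,-0.3,0,0,0,0],[0,-0.4,0,0,0,0],[0,-0.4,0,0,0,0]]'
```

```text
time_s: 14.85
ee_pos: [0.6071, 0.0944, 0.3085]
eef_rot: [3.137, -0.013, 0.024]
force: [-3.3, -19.6, 7.8]
grip_width: 0.0159
grip_force: 30.0
```

```bash
python3 -m jog '[[0,0.2,0,0,0,0],[0,0.2,0,0,0,0],[0,0.2,0,0,0,0]]'; python3 -m jog '[[0,0,0,0,0,0],[0,0,0,0,0,0],[0,0,0,0,0,0],[0,0,-3,0,0,0],[0,0,-8,0,0,0],[0,0,-11,0,0,0],[0,0,-11,0,0,0]]' 40;python3 -c "
from h import *
delta(.4645,-.40,.38,np.pi/2)"
```

```text
time_s: 15.15
ee_pos: [0.607, 0.0937, 0.3086]
eef_rot: [3.14, -0.013, 0.024]
force: [-2.3, -7.6, 7.5]
grip_width: 0.0165
grip_force: 30.0
time_s: 15.85
ee_pos: [0.6055, 0.0946, 0.4222]
eef_rot: [-3.141, -0.019, 0.025]
force: [-0.2, 0.2, -0.1]
grip_width: 0.0373
grip_force: 0.0
t 15.85 row [np.float64(-15.41), np.float64(49.1), np.float64(3.89)] [np.float64(0.014), np.float64(-0.016), np.float64(-1.546)] |s| 51.6 q6 1.64 ee [0.6055 0.0946 0.4222]
```

```bash
python3 -m jog '[[-1.5,5,0.4,0,0,-0.15],[-3,10,0.8,0,0,-0.3],[-4.5,15,1.2,0,0,-0.45],[-6,20,1.6,0,0,-0.6],[-7.5,25,2,0,0,-0.75],[-9,30,2.4,0,0,-0.9],[-10.5,35,2.8,0,0,-1.05],[-12,39,3,0,0,-1.15]]' 50;python3 -c "
from h import *
delta(.4645,-.40,.38,np.pi/2)"
```

```text
time_s: 16.65
ee_pos: [0.5059, -0.2652, 0.387]
eef_rot: [3.132, -0.005, 1.148]
force: [0.7, -0.3, -0.2]
grip_width: 0.0469
grip_force: 0.0
t 16.65 row [np.float64(-14.0), np.float64(1.74), np.float64(0.64)] [np.float64(0.01), np.float64(-0.003), np.float64(-0.422)] |s| 14.1 q6 -0.13 ee [ 0.5059 -0.2652  0.387 ]
```

```bash
python3 -m jog '[[-14,1.7,0.6,0.01,0,-0.42],[-14,1.7,0.6,0.01,0,-0.42],[-14,1.7,0.6,0.01,0,-0.42],[-14,1.7,0.6,0.01,0,-0.42],[-14,1.7,0.6,0.01,0,-0.42]]'; python3 -c "
from h import *
i=snap('wrist','w3');cv2.imwrite('pics/w3b.png',cv2.resize(i,(800,600),interpolation=2))"
```

```text
time_s: 17.15
ee_pos: [0.4638, -0.3985, 0.3804]
eef_rot: [3.141, -0.004, 1.56]
force: [1.0, 0.2, -0.1]
grip_width: 0.0469
grip_force: 0.0
```

View pics/w3b.png

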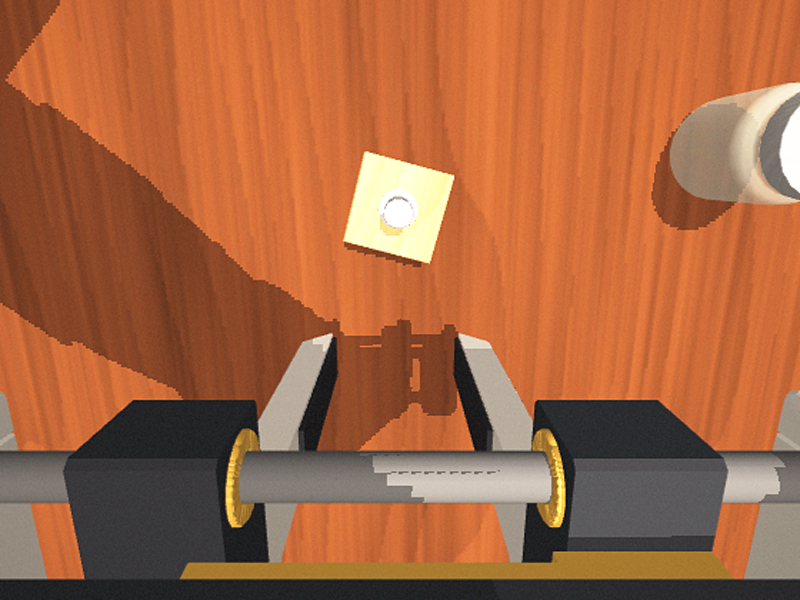

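The pin head is at (398,212) and the stand top is centred at about (398,208). The jar is well off to the right.

```bash
python3 - <<'E'
from h import *
W=load("w3");p=ray(W,np.array((398,212))*.7,.078);s=ray(W,np.array((398,208))*.7,.04);print(p,s)
m=(p+s)/2;delta(p[0],p[1],.2454,np.pi/2)
E
```

```text
[ 0.46687611 -0.34837217  0.078     ] [ 0.46714593 -0.34896342  0.04      ]
t 17.2 row [np.float64(4.88), np.float64(0.19), np.float64(13.56)] [np.float64(0.002), np.float64(-0.004), np.float64(-0.01)] |s| 14.4 q6 -0.76 ee [ 0.4643 -0.3976  0.3808]
```

```bash
python3 -m jog '[[3,0.2,3,0,-0.004,-0.01],[4.9,0.2,5,0,-0.004,-0.01],[4.9,0.2,8,0,-0.004,-0.01],[4.9,0.2,11,0,-0.004,-0.01],[4.9,0.2,13,0,-0.004,-0.01],[4.9,0.2,13.3,0,-0.004,-0.01],[4.9,0.2,13.3,0,-0.004,-0.01]]'; python3 -m jog '[[0,0,0,0,0,0],[0,0,0,0,0,0],[0,0,0,0,0,0],[0,0,0,0,0,0],[0,0,0,0,0,0],[0,0,0,0,0,0]]' 0 25; python3 -c "
from h import *
delta(.467,-.3485,.246,np.pi/2)"
```

```text
time_s: 17.9
ee_pos: [0.4673, -0.3479, 0.249]
eef_rot: [3.14, 0.001, 1.573]
force: [0.8, -0.8, -0.1]
grip_width: 0.0469
grip_force: 0.0
time_s: 18.5
ee_pos: [0.4669, -0.3488, 0.2493]
eef_rot: [3.139, 0.002, 1.572]
force: [-0.5, 0.2, 5.4]
grip_width: 0.0173
grip_force: 25.0
t 18.5 row [np.float64(0.03), np.float64(0.01), np.float64(0.33)] [np.float64(0.003), np.float64(0.002), np.float64(0.001)] |s| 0.3 q6 -0.71 ee [ 0.4669 -0.3488  0.2493]
```

```bash
python3 -m jog '[[0,0,-3,0,0,0],[0,0,-8,0,0,0],[0,0,-13,0,0,0],[3,0.8,-16,0,0,0],[8,2.2,-16,0,0,0],[13,3.6,-16,0,0,0],[18,5,-16,0,0,0],[23,6.3,-16,0,0,0]]'; python3 -m jog '[[5,1.4,0,0,0,0],[10,2.8,0,0,0,0],[15,4.2,0,0,0,0],[20,5.6,0,0,0,0],[25,7,0,0,0,0],[27,7.4,2,0,0,0],[27,7.4,2,0,0,0],[27,7.4,2,0,0,0]]'; python3 -c "
from h import *
i=snap('wrist','w4');cv2.imwrite('pics/w4b.png',cv2.resize(i,(800,600),interpolation=2))"
```

```text
time_s: 19.3
ee_pos: [0.5273, -0.1237, 0.4086]
eef_rot: [3.139, 0.002, 1.572]
force: [1.4, -0.4, 0.2]
grip_width: 0.0176
grip_force: 25.0
time_s: 20.1
ee_pos: [0.6008, 0.1447, 0.3877]
eef_rot: [3.141, 0.002, 1.573]
force: [-0.8, 0.4, -0.5]
grip_width: 0.0172
grip_force: 25.0
```

View pics/w4b.png

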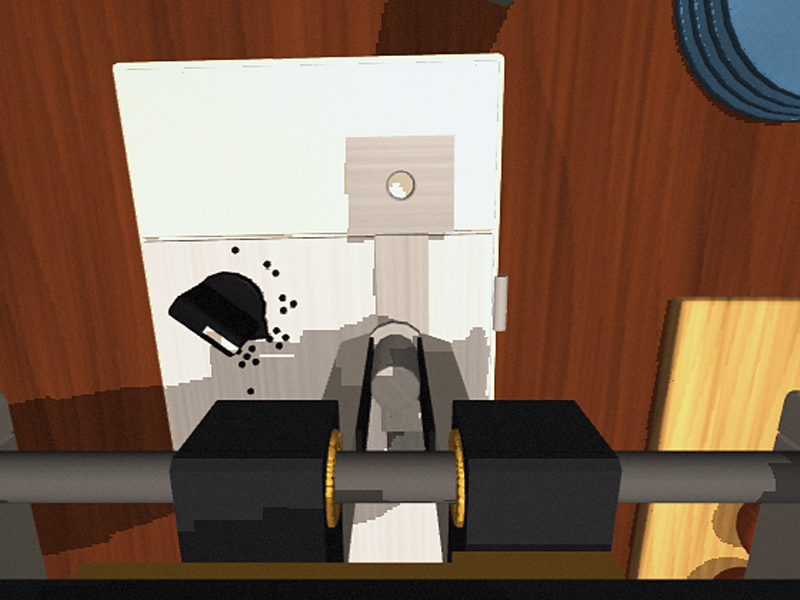

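The keeper hole is at (401,185). It is open with the deck visible through it, so the bolt hole is lined up. The pin is upright in the fingers.

```bash
python3 - <<'E'
from h import *
W=load("w4");g=cv2.cvtColor(cv2.imread("pics/w4.png"),6)
w=g[115:145,265:297].astype(int)
c=cv2.HoughCircles(cv2.resize(g[110:150,260:302],None,fx=8,fy=8,interpolation=2),cv2.HOUGH_GRADIENT,1,200,param1=80,param2=15,minRadius=60,maxRadius=110)
uv=c[0,0,:2]/8+[260,110]-.44;print(c[0,0],uv)
for q in(uv,(280.7,129.5)):
    p=ray(W,q,.111);print(p)
delta(p[0],p[1],.36,np.pi/2)
E
```

```text
[170.5 157.5  73.5] [280.8725 129.2475]
[0.60463197 0.20967141 0.111     ]
[0.6045037  0.20948628 0.111     ]
t 20.15 row [np.float64(6.56), np.float64(0.37), np.float64(2.84)] [np.float64(0.002), np.float64(0.002), np.float64(0.001)] |s| 7.2 q6 0.18 ee [0.6008 0.1439 0.3885]
```

```bash
python3 -m jog '[[3,0.2,0,0,0,0],[5.5,0.37,1,0,0,0],[6.56,0.37,2,0,0,0],[6.56,0.37,3.3,0,0,0],[6.56,0.37,3.3,0,0,0],[6.56,0.37,3.3,0,0,0],[6.56,0.37,3.3,0.002,0.002,0]]'; python3 -c "
from h import *
delta(.6045,.2096,.322,np.pi/2)"
```

```text
time_s: 20.85
ee_pos: [0.6047, 0.2091, 0.356]
eef_rot: [3.14, -0.001, 1.571]
force: [0.4, 0.1, -0.1]
grip_width: 0.0171
grip_force: 25.0
t 20.85 row [np.float64(0.05), np.float64(-0.02), np.float64(3.4)] [np.float64(0.001), np.float64(-0.001), np.float64(0.001)] |s| 3.4 q6 0.28 ee [0.6047 0.2091 0.356 ]
```

```bash
python3 -m jog '[[0.05,0,0.6,0,0,0],[0.05,0,1.1,0,0,0],[0.05,0,1.5,0,0,0],[0.05,0,1.8,0,0,0],[0.05,0,2.1,0,0,0]]'; python3 -c "
from h import *
delta(.6045,.2096,.322,np.pi/2)"
```

```text
time_s: 21.35
ee_pos: [0.6045, 0.2106, 0.334]
eef_rot: [3.141, -0.0, 1.573]
force: [-0.2, 0.2, -0.2]
grip_width: 0.0176
grip_force: 25.0
t 21.35 row [np.float64(-0.1), np.float64(0.0), np.float64(1.2)] [np.float64(0.0), np.float64(-0.0), np.float64(0.002)] |s| 1.2 q6 0.28 ee [0.6045 0.2106 0.334 ]
```

```bash
python3 -m jog '[[-0.05,0,0.3,0,0,0],[-0.05,0,0.6,0,0,0],[-0.05,0,0.9,0,0,0],[-0.05,0,1.2,0,0,0],[-0.05,0,1.3,0,0,0],[-0.05,0,1.3,0,0,0]]'; python3 -c "
from h import *
delta(.6045,.2096,.322,np.pi/2)"
```

```text
time_s: 21.95
ee_pos: [0.6045, 0.2101, 0.3211]
eef_rot: [3.142, -0.0, 1.572]
force: [-0.3, -0.0, 0.8]
grip_width: 0.0175
grip_force: 25.0
t 21.95 row [np.float64(-0.05), np.float64(0.0), np.float64(-0.09)] [np.float64(0.0), np.float64(-0.0), np.float64(0.002)] |s| 0.1 q6 0.28 ee [0.6045 0.2101 0.3211]
```

Inserted, with almost no force. I'll ease down to seat the collar, then release.

```bash
python3 -m jog '[[0,0,0.1,0,0,0],[0,0,0.2,0,0,0],[0,0,0.2,0,0,0]]'; python3 -m jog '[[0,0,0,0,0,0],[0,0,0,0,0,0],[0,0,0,0,0,0],[0,0,0,0,0,0],[0,0,-2,0,0,0],[0,0,-5,0,0,0],[0,0,-9,0,0,0],[0,0,-9,0,0,0]]' 45; python3 -c "
from h import *
delta(.6045,.14,.43,np.pi/2)"
```

```text
time_s: 22.25
ee_pos: [0.6045, 0.2101, 0.3203]
eef_rot: [3.14, -0.001, 1.572]
force: [-3.4, -0.9, 6.4]
grip_width: 0.0176
grip_force: 25.0
time_s: 23.05
ee_pos: [0.6045, 0.21, 0.4151]
eef_rot: [3.133, -0.003, 1.572]
force: [0.9, -0.0, 0.1]
grip_width: 0.0421
grip_force: 0.0
t 23.05 row [np.float64(-7.0), np.float64(0.0), np.float64(-1.51)] [np.float64(0.008), np.float64(-0.003), np.float64(0.002)] |s| 7.2 q6 0.28 ee [0.6045 0.21   0.4151]
```

```bash
python3 -m jog '[[-5,0,-1.5,0,0,0],[-9,-2,-1.5,0,0,0],[-9,-2,-1.5,0,0,0],[-9,-2,-1.5,0,0,0],[-9,-2,-1.5,0,0,0]]' >/dev/null; python3 -c "
from h import *
i=snap('wrist','w5');s=snap('scene','s5')
o=np.zeros((420,800,3),np.uint8);o[:300,:400]=cv2.resize(i,(400,300),interpolation=3);o[:341,400:]=cv2.resize(s[145:290,205:375],(400,341),interpolation=2);cv2.imwrite('pics/f5.png',o)"
```

```text
(no output)
```

View pics/f5.png

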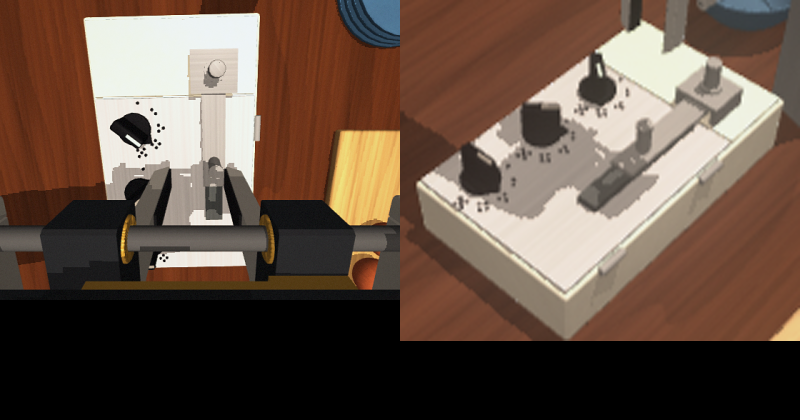

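The pin stands seated in the keeper, at (215,68) in the wrist view and (712,75) in the scene crop. The bolt is home, the dials still show the code, and the gripper is clear.

```bash
python3 -c "
from station import ctrl
print(ctrl.hand_in())"
```

```text
the job is handed in; nothing more can be done
None
```

The job is handed in at about 24 s: dials on 4-2-3, bolt home against its stop, pin seated in the keeper and released, and the bowl, grater and jar were not touched.

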